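# Slide the price marker home along the rail

### The arm

A 7-joint arm with a two-finger parallel gripper is mounted at the origin on the work surface. World frame = base frame: x ahead of the robot, y to its left, z up, the work surface at z = 0. Lengths are in m, angles in rad, forces in N, time in s.
With the tool pointing down it reaches from about 0.4 to 0.85 m from the base axis. Payload 4.4 kg.
Tool frame: the origin (TCP) lies on the centre line of the jaws, within the pads' length; the fingertips stand robot.finger_overhang ahead of it and the grasp point (between the pads) lies 2 mm behind it (robot.finger_overhang is the distance from the TCP to the fingertips, in m); z points along the fingers, y is the direction in which the jaws open and shut (so a half turn about z gives the same grasp; the last joint's range is limited). The gripper opens to 94 mm and grips with 3 to 60 N. Pads are 16 mm wide; open, the fingers measure 119 mm over their backs; the gripper's body (75 mm by 177 mm) begins 78 mm behind the grasp point.
Start: joints at [-1.391, 0.628, 0.038, 1.517, -0.027, 0.996, -0.02], TCP at [0.158, 0.63, 0.222] pointing down, gripper open.
Joint ranges: [-3.06, 3.06], [-0.37, 2.12], [-1.25, 1.32], [0.18, 2.47], [-1.1, 4.24], [0.23, 1.98], [-2.94, 2.94]. Speed limits (rad/s): [2.57, 2.57, 3.14, 3.14, 3.14, 3.14, 3.14].

### API

Orientations are given as a rotation vector (axis times angle).
In Python, from cell import robot gives the robot as it stands. The module is installed in compiled form; this text tells all that it offers.
- The arm moves only by the tool arm_command, never from a script. Its argument "deltas" is a list of rows, each a list of 2 entries, a list of its own where there are three numbers: the shift along the tool's x, y, z in mm, then the turn, a rotation vector about the tool's x, y, z in rad. In form: [[[tx, ty, tz], [wx, wy, wz]], ...]. A call has 1 to 5 rows; each row is the pose to reach, as a shift and turn from the pose commanded when the call began, along the tool's axes at that moment; what a row does not reach only later rows make up. A row lasts 1/8 s, in which the tool goes at most 62.5 mm and 10.7 degrees, less where a joint would pass 70% of its speed; a pose out of reach is approached as far as the arm can. A call with a gripper value outside its range is refused whole. "fingers" is the gripper's target within -1 to 1 (fully open at 1, half-way at 0, shut at -1), set as the call begins (left out, the last holds). The fingers move at their own pace and stop on an object; "grip_force" is the grip in N (left out, the last holds). Time passes only in rows, so rows that repeat a pose let the fingers close. It gives the time, the measured TCP pose, the force and the opening at its end, in the units of the state.
- robot.get_state(): the state, without advancing time (a new reading comes with each control period).
- robot.capture(name): name is "side" or "top"; returns a dict with "frame" (480x640x3 uint8, red, green, blue), "vertical_fov" (degrees; the focal length in pixels is half the picture's height over the tangent of half this angle, whatever the lens; pixels are square), "cx", "cy" (the principal point, pixels), "R" (3x3) and "t" (3): a world point X has camera coordinates R X + t. Camera axes: x right, y down, z forward; pixel columns grow to the right and rows downward; lengths in m; the calibration is good to about 2 mm. A picture is of the moment at which its call begins. There is no depth.
- robot.job_done(): hands the job in, once; it reports no verdict.
The state is a dict: "time_s": time; "qpos": joint angles; "qd": joint speeds; "effort": joint torques, N m; "eef_pos": TCP position; "eef_rot": TCP orientation; "force": force on the tool from outside, world axes, zero at the start; "ft_torque": the same for the moment, N m; "finger_gap": finger opening in m.
Only numpy, scipy, OpenCV 4.12 (cv2) and the standard library are available. Lean on these libraries where they do the work, as an engineer would, in place of code of your own. Each camera call takes 0.05 s, during which the arm holds its last target. There are 200 camera calls.

### The job

A new price marker has to go in front of the round bun. With a fingertip, and without picking it up or tipping it, push the orange-framed marker flush against the metal rail of the bread board, then slide it along the rail into the corner pocket on the bun's side until it is fully home against the end wall. Leave the bun, the roll, the jar and the cup where they stand, and move the hand clear.

Things in the scene. Friction and masses are not known exactly. Their poses are not given: they have to be found in the camera images.
- board: pale wooden display board, fixed on the counter, turned up to 17 degrees about the vertical: 260 mm (its x) by 440 mm (its y), 16 mm thick; origin at the centre of its underside. It carries a rail along its y, and a corner pocket at each end of the rail
- rail (a point): middle of the foot of the rail's inner face (board x = +30, y = 0 mm, on the board's top); axes as the board's. The aluminium rail runs along y, 380 mm long, 8 mm thick, 12 mm high; the inner face looks to -x, towards the robot
- pocket_left (a point): where the marker's origin lies when home in the pocket at the board's +y (left) end: board x = 0, y = +150 mm, on the board's top; axes as the board's. The pocket, open on top, is 64 mm wide between rail and a dark guide (12 mm high, 8 mm thick, inner face at x = -34). Dark end wall: inner face at y = +182. The guide ends at y = 140; a flared mouth opens to x = -53, y = 118 at its outermost
- pocket_right (a point): the mirror image at the board's -y (right) end: marker's home at board x = 0, y = -150 mm; end wall's inner face at y = -182 mm, guide's end at y = -140, flare to y = -118 mm. Both pockets are entered by sliding along the rail
- marker: loose price marker lying flat on the board: orange frame 60 (its x) by 64 (its y) by 16 mm high, 50-100 g, a white card sunk in it. The recess is 50 by 54 mm, 10 mm deep, rim 5 mm: shut fingertips fit in and push the rim from within; the outside can be pushed too. Origin: centre of underside. Starts between the pockets, 45-75 mm short of the rail, turned up to 20 degrees from the board
- bun: round golden bun, 72 mm across and 42 mm high, loose, behind the rail at one end of the board; the marker belongs in the pocket on its side. Origin at the centre of its underside
- roll: long dark-brown bread roll with pale slashes, 48 by 108 by 36 mm high, loose, behind the rail at the other end; bystander. Origin at the centre of its underside
- jar: small amber jam jar with a red lid, 42 mm across and 50 mm high, loose on a near corner of the board; bystander. Origin at the centre of its underside
- cup: small blue ceramic tasting cup, 44 mm across and 45 mm high, loose on the other near corner; bystander. Origin at the centre of its underside
Mind the look-alikes: they are no part of the job. What is shaped like the marker but yellow is not meant. There is more than one size of the bun; the job needs the smaller.

How it is judged:
By the outcome, as a careful person would: the job done as asked, in the order asked, and still so for the second after the job is handed in, with the robot touching nothing.
It also fails if it takes over 42 s, if anything falls off the work surface, if the arm or the gripper's body presses on something with over 40 N, if the wrist force passes 120 N, or if a joint passes its speed limit or range.

## Working session

There is one attempt and no reset: what is moved stays moved. The work goes in short steps, Python scripts to look and compute and a tool call to move; the robot and the scene stay as the last step left them, time stands still between calls to the robot, and variables do not carry over. Pictures are saved under pics/ and viewed, about 8 in all and at most 12, crops included, and the job is handed in when it is done.

Besides the shell and the picture viewer there is one more tool, called after ">>>" as a command line: name --argument value ..., lists and objects as JSON in quotes. arm_command: Moves the arm, as the interface text tells. Its arguments: {"type":"object","properties":{"deltas":{"type":"array"},"fingers":{"type":"number"},"grip_force":{"type":"number"}},"required":["deltas"]}

```bash
mkdir -p pics
cat > h.py <<'E'
import numpy as np, cv2
from scipy.spatial.transform import Rotation as Ro
from cell import robot
def cam(n):
    c=robot.capture(n); f=240/np.tan(np.radians(c["vertical_fov"])/2)
    c["K"]=np.array([[f,0,c["cx"]],[0,f,c["cy"]],[0,0,1]]); c["R"]=np.array(c["R"]); c["t"]=np.array(c["t"]); return c
def save(c,name): cv2.imwrite("pics/"+name,c["frame"][:,:,::-1])
def ray(c,px,z):
    d=c["R"].T@np.linalg.inv(c["K"])@np.array([px[0],px[1],1.]); o=-c["R"].T@c["t"]
    return o+d*(z-o[2])/d[2]
def proj(c,X):
    p=c["K"]@(c["R"]@np.array(X)+c["t"]); return p[:2]/p[2]
E
python3 - <<'E'
from h import *
for n in("top","side"):
    c=cam(n); save(c,n+"0.png"); print(n,-c["R"].T@c["t"],c["vertical_fov"],c["R"][2])
s=robot.get_state(); print(s["eef_pos"],s["eef_rot"],s["time_s"],robot.finger_overhang,s["finger_gap"])
print(Ro.from_rotvec(s["eef_rot"]).as_matrix().round(3))
E
```

```text
top [0.52969782 0.00514648 0.88909694] 57.33589724685035 [ 0.14936278 -0.02585639 -0.98844434]
side [0.41471969 0.90776001 0.89495791] 42.89296062449904 [ 0.17484993 -0.71219778 -0.67985427]
[0.15801812 0.62992795 0.22167303] [-3.85042176e-01 -3.11772816e+00  2.60508279e-03] 0.1 0.017 0.09371969304609691
[[-0.97   0.243 -0.   ]
 [ 0.243  0.97  -0.002]
 [-0.    -0.002 -1.   ]]
```

View pics/top0.png

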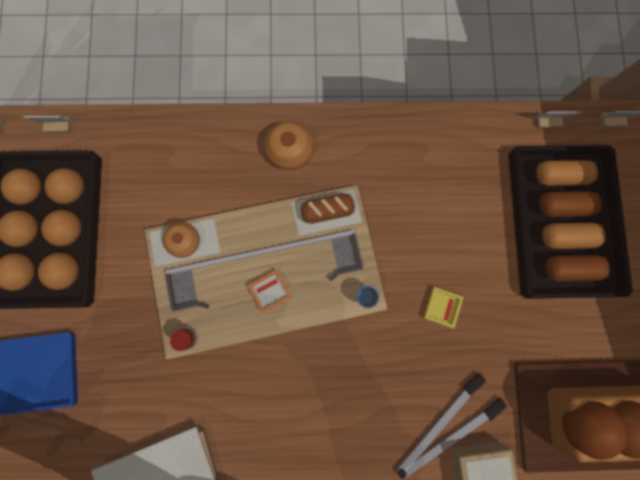

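View pics/side0.png

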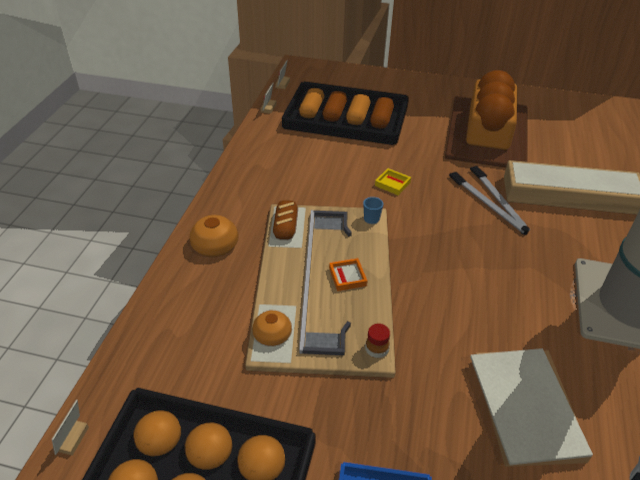

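The top view shows two marker shapes. The orange-framed one on the board (268,290) is the one meant; the yellow one off the board (443,307) is a decoy. There are also two round buns: the smaller on the board at its left end (180,238), and a larger one off the board (288,145). The smaller bun sets the target, so it's pocket_left (+y). I'll confirm this in one crop and measure the poses.

```bash
cat >> h.py <<'E'
from scipy.optimize import least_squares
def marker(c,z,draw=None):
    hsv=cv2.cvtColor(c["frame"],cv2.COLOR_RGB2HSV); 
    m=cv2.inRange(hsv,(4,170,120),(17,255,255))
    return m
E
python3 - <<'E'
from h import *
c=cam("top"); P=np.array([(146,229),(358,185),(386,308),(166,358)],float)
g=cv2.cvtColor(c["frame"],cv2.COLOR_RGB2GRAY)
W=np.array([ray(c,p,.016)[:2] for p in P]); print(W.round(4)); print([np.linalg.norm(W[i]-W[(i+1)%4]).round(4) for i in range(4)])
L=np.array([(130,220),(130,-220),(-130,-220),(-130,220)])/1000
def tf(v,l): a=v[2]; return v[:2]+l@np.array([[np.cos(a),np.sin(a)],[-np.sin(a),np.cos(a)]])
r=least_squares(lambda v:(tf(v,L)-W).ravel(),[.5,.1,.2]); print("board",r.x,np.degrees(r.x[2]),(r.fun*1000).round(1))
v=r.x
im=c["frame"][180:370,135:400,::-1]; im=cv2.resize(im,None,fx=3,fy=3,interpolation=cv2.INTER_CUBIC)
def dl(pts,z,col):
    q=np.array([(proj(c,[*tf(v,np.array(p)/1000.),z])-[135,180]+.5)*3 for p in pts]); cv2.polylines(im,[q.round().astype(int)],True,col,1)
dl([(130,220),(130,-220),(-130,-220),(-130,220)],.016,(255,0,255))
dl([(30,190),(30,-190),(38,-190),(38,190)],.028,(0,255,0))
dl([(30,182),(30,140),(-34,140),(-34,182)],.028,(255,255,0))
cv2.imwrite("pics/c1.png",im)
s=cam("side"); im2=s["frame"][195:385,240:405,::-1]
m=marker(c,0); m[:,:245]=0;m[:,295:]=0;m[:265]=0;m[315:]=0; p=cv2.findNonZero(m); print(cv2.minAreaRect(p),len(p))
E
```

```text
[[ 0.6748  0.3237]
 [ 0.7594 -0.1037]
 [ 0.5097 -0.1506]
 [ 0.4239  0.2762]]
[np.float64(0.4357), np.float64(0.254), np.float64(0.4353), np.float64(0.2553)]
board [0.5919407  0.08640095 0.19425519] 11.130002703547415 [ 2.3  3.7  2.6 -0.7 -2.9 -4.  -2.   1. ]Traceback (most recent call last):
  File "<stdin>", line 17, in <module>
cv2.error: OpenCV(4.12.0) /io/opencv/modules/imgproc/src/convhull.cpp:143: error: (-215:Assertion failed) total >= 0 && (depth == CV_32F || depth == CV_32S) in function 'convexHull'
```

View pics/c1.png

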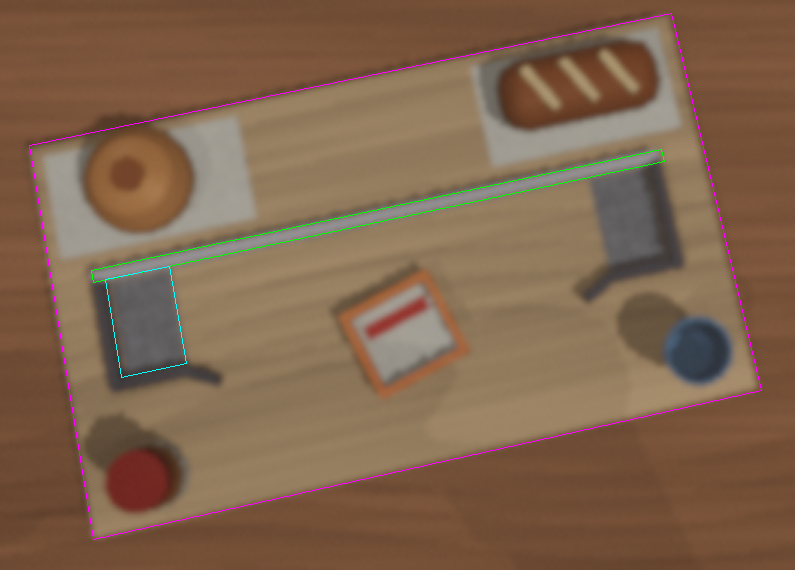

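The crop confirms it: the board, rail and pocket overlay fits well (yaw 11.1°). The orange marker's rim corners in the crop are at (432,270), (468,350), (385,397) and (338,318). The small bun is at (138,180), next to the left pocket. Next I work out the marker's pose.

```bash
cat >> h.py <<'E'
V=np.array([.5919,.0864,.1943])
def w2b(X): a=V[2]; d=np.array(X)[:2]-V[:2]; return np.array([[np.cos(a),np.sin(a)],[-np.sin(a),np.cos(a)]])@d*1000
def b2w(l): a=V[2]; return V[:2]+np.array([[np.cos(a),-np.sin(a)],[np.sin(a),np.cos(a)]])@np.array(l)/1000
def to_tool(bx,by,tcpz,yaw_extra=0):
    s=robot.get_state(); M=Ro.from_rotvec(s["eef_rot"]).as_matrix(); p=np.array(s["eef_pos"])
    d=M.T@(np.array([*b2w((bx,by)),tcpz])-p)*1000
    a=V[2]; ca,sa=np.cos(a),np.sin(a); G=np.array([[-ca,-sa,0],[-sa,ca,0],[0,0,-1]])
    return d.round(1),Ro.from_matrix(M.T@G).as_rotvec().round(3)
E
python3 - <<'E'
from h import *
c=cam("top"); P=np.array([(432,270),(468,350),(385,397),(338,318)])/3+[135,180]-.33
B=np.array([w2b(ray(c,p,.032)) for p in P]); print(B.round(1),B.mean(0)); 
print([np.linalg.norm(B[i]-B[(i+1)%4]).round(1) for i in range(4)],[np.degrees(np.arctan2(*(B[i]-B[i-1])[::-1])).round(1) for i in range(4)])
s=cam("side"); Q=[(328,264),(361,260),(367,285),(335,291)]
Bs=np.array([w2b(ray(s,p,.032)) for p in Q]); print(Bs.round(1),Bs.mean(0))
m=B.mean(0); print(b2w(m)); print(to_tool(*m,.14),to_tool(*m,.043))
for p,z in(((138,180),.05),((138,480),.066),((698,350),.061),((578,85),.052)): print(w2b(ray(c,np.array(p)/3+[135,180],z)))
E
```

```text
[[ -9.3 -26.3]
 [-64.6 -38.6]
 [-82.5  19.2]
 [-26.9  39. ]] [-45.8220963   -1.67607634]
[np.float64(56.6), np.float64(60.5), np.float64(59.0), np.float64(67.6)] [np.float64(-75.0), np.float64(-167.4), np.float64(107.2), np.float64(19.6)]
[[ -5.3 -18.6]
 [-70.9 -34.1]
 [-82.3  33.5]
 [-21.2  52.9]] [-44.91592722   8.40683244]
[0.54726375 0.07590814]
(array([-512.4, -442.9,   82.5]), array([-0.001, -0.   , -0.44 ])) (array([-512.4, -442.9,  179.5]), array([-0.001, -0.   , -0.44 ]))
[ 84.20558302 144.07473628]
[-99.73387561 170.6732013 ]
[ -96.15142418 -180.2142392 ]
[  85.88482323 -144.11667254]
```

>>> arm_command --deltas '[[[-45,-39,0],[0,0,-0.09]],[[-90,-78,0],[0,0,-0.18]],[[-135,-117,0],[0,0,-0.27]],[[-180,-156,0],[0,0,-0.36]],[[-225,-195,0],[0,0,-0.44]]]' --fingers -1 --grip_force 10

```text
time_s: 0.92
eef_pos: [0.33, 0.385, 0.2227]
eef_rot: [-0.309, 3.126, 0.001]
force: [1.1, 0.5, 0.2]
finger_gap: 0.0476
```

```bash
python3 -c "
from h import *
print(to_tool(-44,1,.12),robot.get_state()['qpos'])"
```

```text
(array([-154.3, -343. ,  102.7]), array([0.   , 0.001, 0.003])) [-0.861588    0.42490457 -0.07874128  1.909031    0.0451152   0.80865805
  0.80329279]
```

>>> arm_command --deltas '[[[-22,-49,0],[0,0,0]],[[-44,-98,0],[0,0,0]],[[-66,-147,0],[0,0,0]],[[-88,-196,0],[0,0,0]],[[-110,-245,0],[0,0,0]]]'

```text
time_s: 1.55
eef_pos: [0.4851, 0.166, 0.2227]
eef_rot: [-0.305, 3.126, 0.0]
force: [0.3, 0.1, 0.1]
finger_gap: 0.0006
```

```bash
python3 -c "
from h import *
print(to_tool(-44,1,.12),robot.get_state()['qpos'],np.abs(robot.get_state()['qd']).max())"
```

```text
(array([-45.4, -97.7, 102.7]), array([ 0.   ,  0.001, -0.   ])) [-0.35193695  0.43214364 -0.04569712  1.89532969  0.02614297  0.81405319
  1.3536489 ] 0.85944366890699
```

>>> arm_command --deltas '[[[-22,-49,30],[0,0,0]],[[-45,-98,75],[0,0,0]],[[-45,-98,130],[0,0,0]],[[-45,-98,150],[0,0,0]],[[-45,-98,150],[0,0,0]]]'

```text
time_s: 2.17
eef_pos: [0.546, 0.0796, 0.0709]
eef_rot: [0.304, -3.123, 0.0]
force: [-0.0, 0.1, 0.3]
finger_gap: 0.0003
```

Run:
```python
from h import *
print(to_tool(-44,1,.043),w2b(robot.get_state()['eef_pos']))
c=cam("top");s=cam("side")
a=cv2.resize(c["frame"][240:330,220:330],(480,393),interpolation=cv2.INTER_CUBIC)
b=cv2.resize(s["frame"][215:335,290:400],(360,393),interpolation=cv2.INTER_CUBIC)
im=np.hstack([a,b])[:,:,::-1]; im=cv2.resize(im,(800,374)); cv2.imwrite("pics/c2.png",im)
```

```text
(array([-2.5, -1.2, 27.9]), array([ 0.   , -0.004, -0.   ])) [-46.37274813   2.17809815]
```

View pics/c2.png

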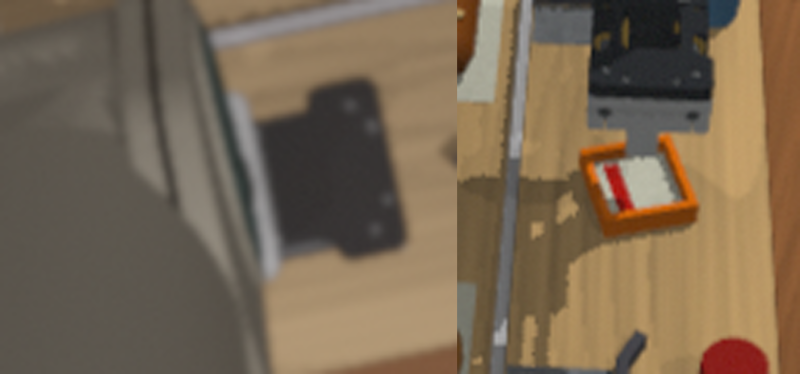

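Run:
```python
from h import *
s=cam("side"); S=s["frame"][215:335,290:400]
im=cv2.resize(S,None,fx=6,fy=6,interpolation=cv2.INTER_CUBIC)[:,:,::-1].copy()
im=im[150:600]
def dl(pts,z,col):
    q=np.array([(proj(s,[*b2w(p),z])-[290,215]+.5)*6-[0,150] for p in pts]); cv2.polylines(im,[q.round().astype(int)],True,col,1)
x,y=w2b(robot.get_state()["eef_pos"])
f=lambda x,y:[(x+8,y+12),(x+8,y-12),(x-8,y-12),(x-8,y+12)]
dl(f(x,y),.054,(255,0,255)); dl(f(x,y),.023,(0,255,0))
dl([(30,190),(30,-190)],.028,(0,255,0))
a=np.radians(15);R=np.array([[np.cos(a),-np.sin(a)],[np.sin(a),np.cos(a)]])
dl([R@np.array(p)+[-45.5,2] for p in((30,32),(30,-32),(-30,-32),(-30,32))],.032,(255,0,0))
cv2.imwrite("pics/c3.png",im)
```

```text
(no output)
```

View pics/c3.png

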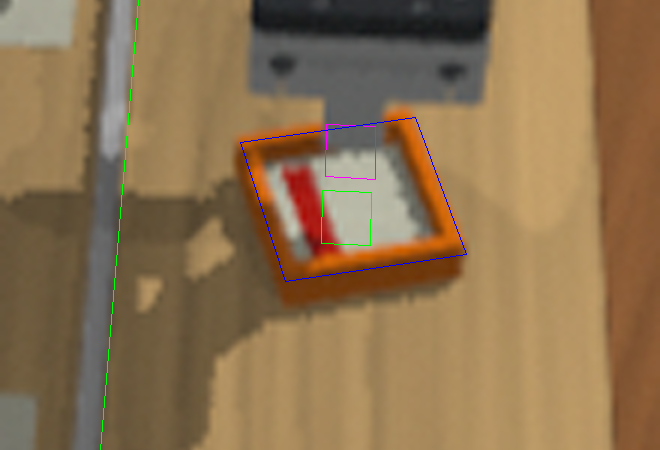

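Projected down to the card, the fingertips land at the recess centre, about (346,218) in the crop, and the rim outline matches. I descend into the recess and then push towards the rail.

>>> arm_command --deltas '[[[0,0,14],[0,0,0]],[[0,0,27],[0,0,0]],[[0,0,27],[0,0,0]]]'

```text
time_s: 2.7
eef_pos: [0.5462, 0.0799, 0.0443]
eef_rot: [0.305, -3.124, 0.0]
force: [-0.2, -0.1, -0.3]
finger_gap: 0.0005
```

>>> arm_command --deltas '[[[-6,0,0],[0,0,0]],[[-12,0,0],[0,0,0]],[[-18,0,0],[0,0,0]],[[-24,0,0],[0,0,0]],[[-30,0,0],[0,0,0]]]'

```text
time_s: 3.32
eef_pos: [0.5767, 0.0857, 0.0455]
eef_rot: [0.304, -3.126, 0.0]
force: [-1.3, -0.8, 1.3]
finger_gap: 0.0004
```

Run:
```python
from h import *
st=robot.get_state(); print(w2b(st["eef_pos"]),st["eef_pos"][2],st["force"])
s=cam("side"); S=s["frame"][195:345,270:400]
cv2.imwrite("pics/c4.png",cv2.resize(S,None,fx=4,fy=4,interpolation=cv2.INTER_CUBIC)[:,:,::-1])
```

```text
[-15.06067778   2.26660753] 0.04549194684583575 [-1.3492208  -0.80454441  1.34923577]
```

View pics/c4.png

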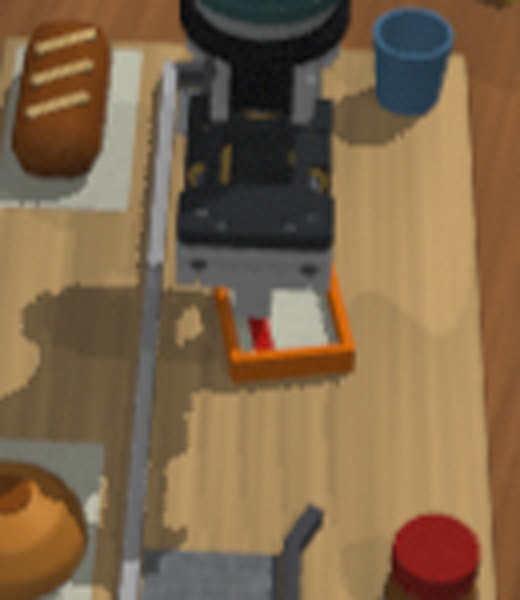

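The fingers are in the recess and the marker is turning square as it moves towards the rail. I keep pushing.

>>> arm_command --deltas '[[[-6,0,2],[0,0,0]],[[-12,0,2],[0,0,0]],[[-18,0,2],[0,0,0]],[[-23,0,2],[0,0,0]],[[-28,0,2],[0,0,0]]]'

```text
time_s: 4.0
eef_pos: [0.6045, 0.0913, 0.0434]
eef_rot: [-0.305, 3.127, 0.0]
force: [0.5, 0.5, 0.1]
finger_gap: 0.0001
```

>>> arm_command --deltas '[[[-2,0,0],[0,0,0]],[[-3,0,0],[0,0,0]],[[-4,0,0],[0,0,0]],[[-5,0,0],[0,0,0]]]'

```text
time_s: 4.5
eef_pos: [0.6076, 0.0919, 0.0434]
eef_rot: [0.304, -3.124, 0.0]
force: [-5.1, -1.2, 4.3]
finger_gap: 0.0001
```

Run:
```python
from h import *
st=robot.get_state(); print(w2b(st["eef_pos"]),st["eef_pos"][2],st["force"])
s=cam("side"); S=s["frame"][195:345,270:400]
cv2.imwrite("pics/c5.png",cv2.resize(S,None,fx=4,fy=4,interpolation=cv2.INTER_CUBIC)[:,:,::-1])
```

```text
[16.43292256  2.33076027] 0.043375809857924094 [-5.06018898 -1.2291427   4.27715261]
```

View pics/c5.png

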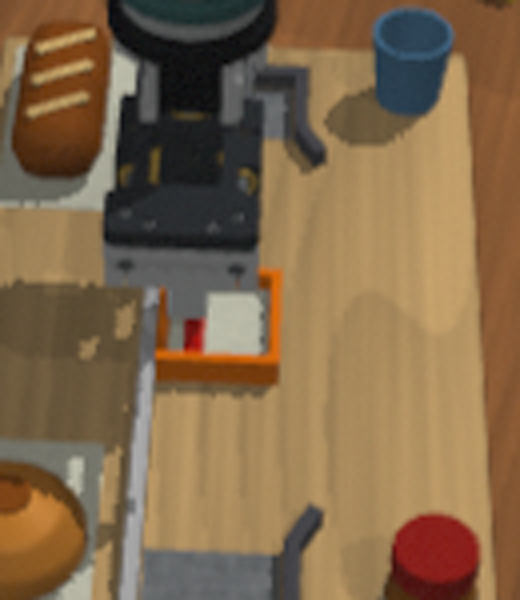

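The marker is square and flush on the rail: its rim meets the rail face from about (158,290) to (158,350) in the crop, with 5 N of contact force. I press briefly to seat it, then slide left along the rail.

>>> arm_command --deltas '[[[-2,0,0],[0,0,0]],[[-2,0,0],[0,0,0]],[[0,0,0],[0,0,0]]]'

```text
time_s: 4.92
eef_pos: [0.6075, 0.0918, 0.0433]
eef_rot: [0.304, -3.124, 0.0]
force: [-2.8, -1.1, 1.0]
finger_gap: 0.0004
```

>>> arm_command --deltas '[[[0,6,0],[0,0,0]],[[0,13,0],[0,0,0]],[[0,20,0],[0,0,0]],[[0,27,0],[0,0,0]],[[0,34,0],[0,0,0]]]'

```text
time_s: 5.55
eef_pos: [0.6013, 0.1232, 0.0428]
eef_rot: [0.302, -3.124, 0.005]
force: [-3.1, -4.6, 1.3]
finger_gap: 0.0007
```

>>> arm_command --deltas '[[[0,8,0],[0,0,0]],[[0,16,0],[0,0,0]],[[0,24,0],[0,0,0]],[[0,32,0],[0,0,0]],[[0,40,0],[0,0,0]]]'

```text
time_s: 6.18
eef_pos: [0.5934, 0.1624, 0.0427]
eef_rot: [0.302, -3.124, 0.005]
force: [-3.5, -4.7, 0.2]
finger_gap: 0.0005
```

Run:
```python
from h import *
st=robot.get_state(); print(w2b(st["eef_pos"]),st["eef_pos"][2],st["force"])
s=cam("side"); S=s["frame"][225:375,240:400]
cv2.imwrite("pics/c6.png",cv2.resize(S,None,fx=4,fy=4,interpolation=cv2.INTER_CUBIC)[:,:,::-1])
```

```text
[16.17933275 74.25510062] 0.04273075774650422 [-3.48095965 -4.7057483   0.21900271]
```

View pics/c6.png

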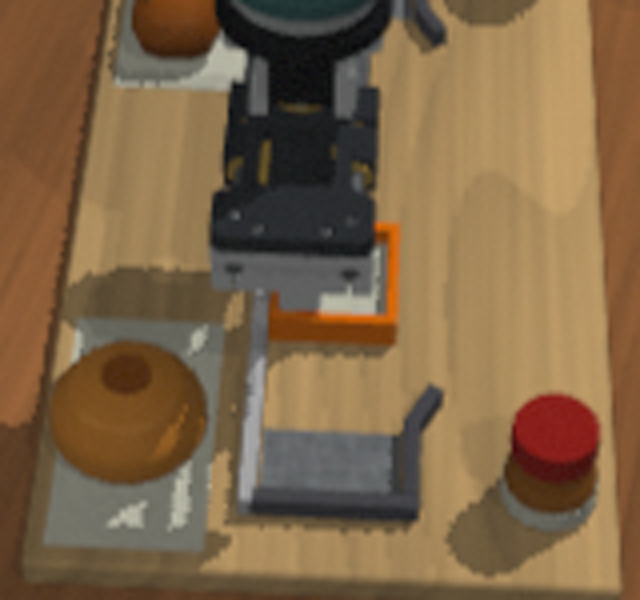

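It slides along the rail square and flush, and its free edge (about x 398) is inside the guide (about x 405). I carry on into the pocket.

>>> arm_command --deltas '[[[0,8,0],[0,0,0]],[[0,16,0],[0,0,0]],[[0,24,0],[0,0,0]],[[0,32,0],[0,0,0]],[[0,40,0],[0,0,0]]]'

```text
time_s: 6.85
eef_pos: [0.5856, 0.2014, 0.0427]
eef_rot: [0.302, -3.123, 0.006]
force: [-4.3, -5.8, 0.5]
finger_gap: 0.0008
```

>>> arm_command --deltas '[[[0,8,0],[0,0,0]],[[0,16,0],[0,0,0]],[[0,24,0],[0,0,0]],[[0,32,0],[0,0,0]],[[0,38,0],[0,0,0]]]'

```text
time_s: 7.48
eef_pos: [0.5782, 0.2386, 0.0427]
eef_rot: [0.303, -3.123, 0.006]
force: [-4.1, -6.4, 1.4]
finger_gap: 0.0006
```

Run:
```python
from h import *
st=robot.get_state(); print(w2b(st["eef_pos"]),st["eef_pos"][2],st["force"])
```

```text
[ 15.92665683 152.00900812] 0.04266701900994878 [-4.05364041 -6.37621601  1.44394837]
```

>>> arm_command --deltas '[[[0,4,0],[0,0,0]],[[0,8,0],[0,0,0]],[[0,11,0],[0,0,0]],[[0,14,0],[0,0,0]]]'

```text
time_s: 7.98
eef_pos: [0.5755, 0.2518, 0.0427]
eef_rot: [0.302, -3.123, 0.007]
force: [-4.3, -6.1, 1.5]
finger_gap: 0.0005
```

>>> arm_command --deltas '[[[0,2,0],[0,0,0]],[[0,4,0],[0,0,0]],[[0,5,0],[0,0,0]]]'

```text
time_s: 8.35
eef_pos: [0.5748, 0.2556, 0.0426]
eef_rot: [0.302, -3.123, 0.009]
force: [-3.0, -8.7, 3.0]
finger_gap: 0.0003
```

Run:
```python
from h import *
st=robot.get_state(); print(w2b(st["eef_pos"]),st["eef_pos"][2],st["force"])
s=cam("side"); S=s["frame"][225:375,240:400]
cv2.imwrite("pics/c7.png",cv2.resize(S,None,fx=4,fy=4,interpolation=cv2.INTER_CUBIC)[:,:,::-1])
```

```text
[ 15.85448626 169.33587195] 0.042630892477606895 [-2.96504795 -8.70359333  3.01043829]
```

View pics/c7.png

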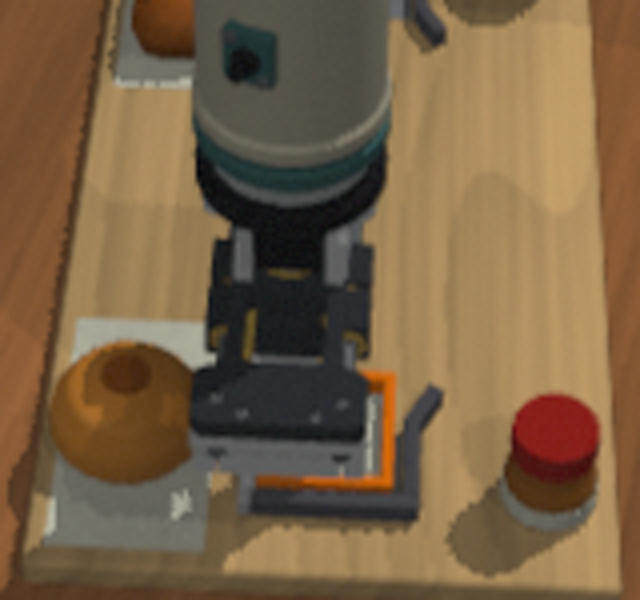

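>>> arm_command --deltas '[[[0,2,0],[0,0,0]],[[0,4,0],[0,0,0]],[[0,5,0],[0,0,0]],[[0,5,0],[0,0,0]]]'

```text
time_s: 8.9
eef_pos: [0.5747, 0.2559, 0.0426]
eef_rot: [0.298, -3.123, 0.018]
force: [-2.8, -14.4, 4.0]
finger_gap: 0.0004
```

Run:
```python
from h import *
st=robot.get_state(); print(w2b(st["eef_pos"]),st["eef_pos"][2],st["force"])
```

```text
[ 15.8918946  169.65545275] 0.04260983709918501 [ -2.80899668 -14.41918444   4.04778269]
```

A hard stop: 5 mm of command gave only 0.3 mm of motion while the force rose from 9 to 14 N. I back off within the recess, lift, and clear.

>>> arm_command --deltas '[[[3,-8,0],[0,0,0]],[[10,-18,0],[0,0,0]],[[10,-18,0],[0,0,0]]]'

```text
time_s: 9.28
eef_pos: [0.569, 0.245, 0.0437]
eef_rot: [-0.304, 3.126, 0.001]
force: [-0.3, -0.3, 0.8]
finger_gap: 0.0004
```

>>> arm_command --deltas '[[[0,0,-10],[0,0,0]],[[0,0,-40],[0,0,0]],[[0,0,-90],[0,0,0]],[[0,0,-140],[0,0,0]],[[20,-40,-160],[0,0,0]]]'

```text
time_s: 9.9
eef_pos: [0.5589, 0.2073, 0.2076]
eef_rot: [-0.314, 3.118, 0.008]
force: [0.3, -0.7, -1.1]
finger_gap: 0.0002
```

>>> arm_command --deltas '[[[30,-50,0],[0,0,0]],[[60,-100,0],[0,0,0]],[[90,-150,0],[0,0,0]],[[90,-200,0],[0,0,0]],[[90,-250,0],[0,0,0]]]'

```text
time_s: 10.52
eef_pos: [0.5177, -0.0614, 0.2047]
eef_rot: [-0.306, 3.124, 0.0]
force: [0.1, -0.0, 0.1]
finger_gap: 0.0002
```

Run:
```python
from h import *
s=cam("side"); c=cam("top"); print(robot.get_state()["force"])
S=cv2.resize(s["frame"][195:375,240:400],(533,600),interpolation=cv2.INTER_CUBIC)
T=cv2.resize(c["frame"][200:360,140:220],(267,534),interpolation=cv2.INTER_CUBIC)
T=np.vstack([T,np.zeros((66,267,3),np.uint8)])
cv2.imwrite("pics/c8.png",np.hstack([S,T])[:,:,::-1])
```

```text
[ 0.38663326 -0.2754294   0.4586887 ]
```

View pics/c8.png

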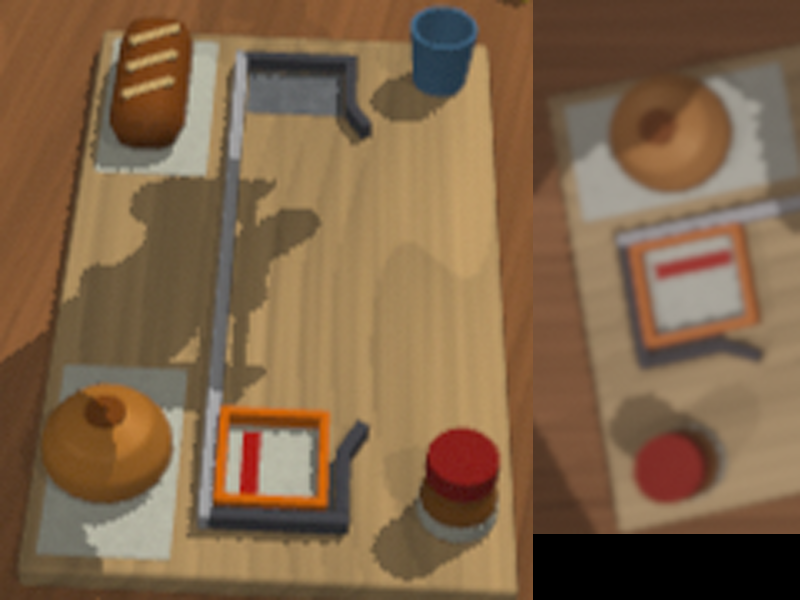

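The marker sits flat in the left pocket against the rail and end wall (side crop rim from (218,408) to (328,505)). The bun, roll, jar and cup look unmoved; the bun is still at about (181,239) in the full top image.

```bash
python3 -c "
from cell import robot
print(robot.job_done(), robot.get_state()['time_s'])"
```

```text
the job is handed in; nothing more can be done
the job is handed in; nothing more can be done
```

The orange-framed marker is home in the left pocket, on the small bun's side, and I handed the job in at about 10.6 s of the 42 s allowed. With the shut fingertips inside its recess I pushed it square and flush against the rail. I then slid it along the rail to the end wall, lifted the hand out and moved it clear.

- **At the end wall:** a 5 mm further push moved it only 0.3 mm while the force rose from about 9 to 14 N, so I took it as fully home.
- **Last pictures:** the marker lies flat against the rail and end wall. The bun's pixel position is unchanged, and the roll, jar and cup look unmoved. The hand is about 0.2 m up with force near zero.
- **Disagreement:** early on, the top and side views placed the marker about 10 mm apart along the rail. The side points were read by eye; a later overlay matched the top-view position, and the fingers landed in the recess as planned.

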